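Open the filter funnel's valve on a crowded vacuum manifold

ROBOT

A 6-joint arm with a two-finger parallel gripper is mounted at the origin on the work surface; the furniture and walls round the work are solid. World frame = base frame: x ahead of the robot, y to its left, z up, the work surface at z = 0. Lengths are in mm, angles in rad, forces in N, time in s.
With the tool pointing down it reaches from about 375 to 925 mm from the base axis. Payload 5.7 kg.
Tool frame: the origin (TCP) lies midway between the tips of the shut fingers; the grasp point (between the pads) lies 19 mm behind it; z points along the fingers, y is the line along which they close (so a half turn about z gives the same grasp; the last joint's range is limited). The gripper opens to 85 mm and grips with 20 to 120 N. Pads are 22 mm wide; open, the fingers measure 114 mm over their backs; the gripper's body (76 mm by 85 mm) begins 54 mm behind the grasp point. The pads swing forward as they close: fully open they stand 13 mm farther back than shut.
Start: joints at [-1.345, 0.359, 1.51, -0, 1.272, -0.115], TCP at [200.529, -565.466, 231.267] pointing down, gripper open.
Joint ranges: [-2.97, 2.97], [-1.01, 2.36], [0.21, 2.38], [-0.96, 4.11], [0.2, 2.71], [-2.98, 2.98]. Speed limits (rad/s): [2.39, 2.39, 3.14, 3.14, 3.14, 3.14].

INTERFACE

Orientations are given as a unit quaternion [w, x, y, z].
In Python, from cell import get_state, get_image, finish_job gives the robot as it stands.
- The arm moves only by the tool step_arm, never from a script. Its argument "motion" is a list of rows, each a list of 2 entries, a list of its own where there are three numbers: the shift along the tool's x, y, z in cm, then the turn about the tool's z in rad. A call has exactly 10 rows; each row shifts and turns the commanded pose from where the row before left it, along the tool's axes as they then stand; what a row does not reach is not made up. A row lasts 1/12 s, in which the tool goes at most 41.7 mm and 7.16 degrees, less where a joint would pass 70% of its speed; a pose out of reach is approached as far as the arm can. A call is refused whole if a number of a shift passes 4.17 or a number of a turn 0.125, either way. A call with a gripper value outside its range is refused whole. "hand" is the closure in counts, from 0 (fully open) to 255 (shut), set as the call begins (left out, the last holds). The fingers move at their own pace and stop on an object; "force" is the grip in N (left out, the last holds). Time passes only in rows, so rows that do not move let the fingers close, or fill a call up. It gives the time, the measured TCP pose, the force, the opening and the grip force at its end, in the units of the state.
- get_state(): the state, without advancing time (a new reading comes with each control period).
- get_image(name): name is "scene" or "side" or "wrist"; returns a dict with "pixels" (480x640x3 uint8, red, green, blue), "K" (3x3 intrinsics, pixels), "extrinsics" (4x4, takes a point from camera to world coordinates). Camera axes: x right, y down, z forward; pixel columns grow to the right and rows downward; lengths in mm; the calibration is good to about 2 mm. A picture is of the moment at which its call begins. There is no depth.
- finish_job(): hands the job in; it is judged then, once.
The state is a dict: "time": time; "joint_pos": joint angles; "joint_vel": joint speeds; "joint_efforts": joint torques, N m; "tcp_pos": TCP position; "eef_rot": TCP orientation; "wrist_force": force on the tool from outside, world axes, zero at the start; "torque": the same for the moment, N m; "finger_gap": finger opening in mm; "finger_force": force on a finger pad.
Only numpy, scipy, OpenCV 4.12 (cv2) and the standard library are available. Lean on these libraries where they do the work, as an engineer would, in place of code of your own. Each camera call takes 0.05 s, during which the arm holds its last target. There are 200 camera calls.

TASK

On the vacuum filtration manifold, one of the three stations carries an open steel filter funnel; the other two are closed with rubber stoppers. Turn the black bar handle of the funnel's own valve anticlockwise (seen from above) all the way open, until it points straight at the funnel, and let go. Do not touch the handles of the two neighbouring valves.

Things in the scene. Friction and masses are not known exactly. Their poses are not given: they have to be found in the camera images.
- funnel_valve (a joint): Valve of the station with the funnel, rad. 0 = shut: handle along the row, white-lined end to the right seen from the robot. Grows anticlockwise seen from above; 1.571 = fully open, at its end stop, white-lined end straight at the funnel (steel cup 50 mm wide, rim 106 mm up, centre 95 mm behind the valve). Starts at 0.15 to 0.5. Stays where left; takes 0.06 N m to turn.
- funnel_valve_grip (a point): On the turning axis of the funnel's valve, 72 mm above the counter, mid grip height. Handle: upright black bar 40 mm long, 12 thick, from 53 to 85 mm above the counter, centred on the axis, over a hub of radius 14 mm on a block (50 x 52 mm) whose flat top is 45 mm up. Turns with the handle: x along the bar to its white-lined end, y across it, z up.
- plug_1_valve: Handle of one neighbour (rubber stopper behind it, top 58 mm up), same shape, anywhere from shut to open. Origin on its axis, 45 mm above the counter; x along the bar to its white-lined end, z up. Not to be touched. The three valves stand in one row, axes 66 mm apart, across the robot's view (turned up to 0.25 rad); the funnel's may be any of them.
- plug_2_valve: Handle of the other stoppered valve, same shape, frame and row as plug_1_valve. Not to be touched.

How it is judged:
By the outcome, as a careful person would: the job done as asked, in the order asked, and still so for the second after the job is handed in, with the robot touching nothing.
It also fails if it takes over 29 s, if anything falls off the work surface, if the arm or the gripper's body presses on something with over 40 N, if the wrist force passes 120 N, or if a joint passes its speed limit or range.

## Working session

There is one attempt and no reset: what is moved stays moved. The work goes in short steps, Python scripts to look and compute and a tool call to move; the robot and the scene stay as the last step left them, time stands still between calls to the robot, and variables do not carry over. Pictures are saved under pics/ and viewed, at most 10 in all, crops included, and the job is handed in when it is done.

Besides the shell and the picture viewer there is one more tool, called as name(argument=value, ...) on one line, values as JSON. step_arm: Moves the arm, as the interface text tells. Its arguments: {"type":"object","properties":{"motion":{"type":"array","items":{"type":"array"}},"hand":{"type":"number"},"force":{"type":"number"}},"required":["motion"]}

```bash
mkdir -p pics; python3 - <<'E'
from cell import *
import cv2,numpy as np
for n in("scene","side"):
    r=get_image(n);cv2.imwrite(f"pics/{n}0.png",r["pixels"][:,:,::-1]);print(n,r["K"],np.round(r["extrinsics"],3))
s=get_state();print(s)
E
```

```text
scene [[471.63731094   0.         317.04929238]
 [  0.         471.63731094 228.3346639 ]
 [  0.           0.           1.        ]] [[-7.62000e-01 -4.34000e-01  4.80000e-01  6.90440e+01]
 [-6.47000e-01  5.10000e-01 -5.67000e-01  4.71777e+02]
 [ 2.00000e-03 -7.43000e-01 -6.70000e-01  6.87014e+02]
 [ 0.00000e+00  0.00000e+00  0.00000e+00  1.00000e+00]]
side [[550.12533651   0.         331.96609215]
 [  0.         550.12533651 246.11648435]
 [  0.           0.           1.        ]] [[ 9.97000e-01 -5.70000e-02  5.00000e-02  4.34391e+02]
 [-7.40000e-02 -5.77000e-01  8.14000e-01 -7.13489e+02]
 [-1.70000e-02 -8.15000e-01 -5.79000e-01  5.89742e+02]
 [ 0.00000e+00  0.00000e+00  0.00000e+00  1.00000e+00]]
{'time': 0.1, 'joint_pos': array([-1.34508002e+00,  3.59432775e-01,  1.51135158e+00,  2.14608748e-06,
        1.27251137e+00, -1.15066630e-01]), 'joint_vel': array([ 0.00086362, -0.00046312, -0.00337821,  0.00139037, -0.00033641,
        0.00128399]), 'joint_efforts': array([-5.27463617e-04, -5.28650343e+01, -2.79350531e+01, -2.11578854e-04,
        5.08954399e-03, -1.92915729e-05]), 'tcp_pos': array([ 200.40513384, -564.87188624,  230.52735242]), 'eef_rot': array([-8.50292626e-04,  9.85518158e-01,  1.69567788e-01, -4.60633946e-05]), 'wrist_force': array([-0.02481633,  0.23116787, -0.41860543]), 'torque': array([0.03894635, 0.01337141, 0.0076599 ]), 'finger_force': 0.0, 'finger_gap': 85.31759924932902}
```

View pics/scene0.png

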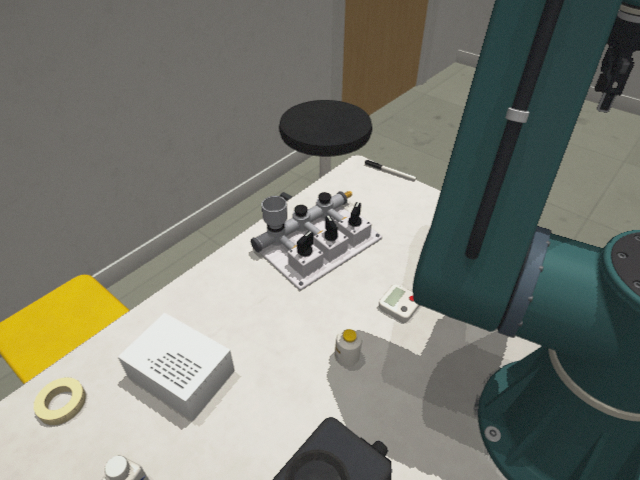

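View pics/side0.png

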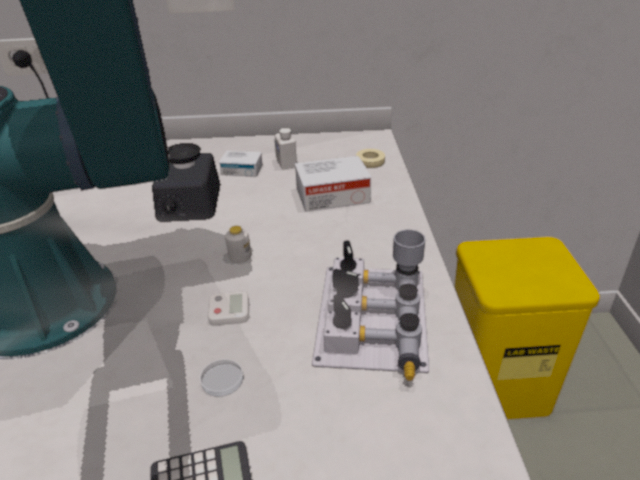

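The funnel is at scene (275,210) and side (408,245), so its station is the leftmost one (+y). Its handle is near scene (306,243) and side (348,255). I'll crop both views closer.

```bash
python3 - <<'E'
import cv2,numpy as np
a=cv2.imread("pics/scene0.png")[185:290,245:390];b=cv2.imread("pics/side0.png")[225:370,310:435]
a=cv2.resize(a,(552,400),interpolation=cv2.INTER_CUBIC);b=cv2.resize(b,None,fx=4,fy=4,interpolation=cv2.INTER_CUBIC)
cv2.imwrite("pics/a.png",a);cv2.imwrite("pics/b.png",b);print(552/145,400/105)
E
```

```text
3.806896551724138 3.8095238095238093
```

View pics/a.png

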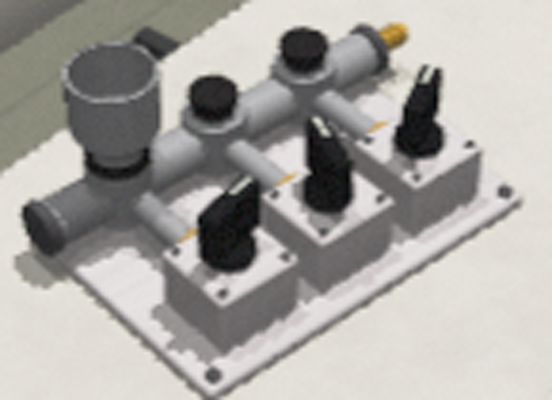

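View pics/b.png

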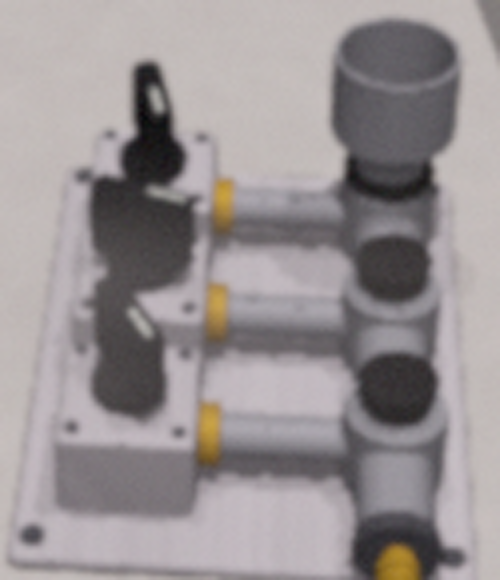

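```bash
cat >h.py <<'E'
import numpy as np
from cell import *
def ray(r,u,v,z):
    E=r["extrinsics"];d=E[:3,:3]@np.linalg.solve(r["K"],[u,v,1.]);o=E[:3,3];return o+d*(z-o[2])/d[2]
def proj(r,p):
    E=r["extrinsics"];c=r["K"]@(E[:3,:3].T@(np.array(p)-E[:3,3]));return c[:2]/c[2]
E
python3 - <<'E'
from h import *
S=get_image("scene");D=get_image("side")
f=lambda u,v:(u/3.807+245,v/3.81+185); g=lambda u,v:(u/4+310,v/4+225)
for n,a,b,z in [("rim",(112,72),(397,62),106),("st1",(212,93),(392,262),58),("st2",(304,45),(397,383),58),("hub",(228,258),(153,165),47),
 ("wtip",(250,182),(155,95),85),("btip",(208,218),(147,68),85)]:
    print(n,ray(S,*f(*a),z).round(1),ray(D,*g(*b),z).round(1))
E
```

```text
rim [595.  -20.4 106. ] [595.1 -30.9 106. ]
st1 [584.1 -83.5  58. ] [584.8 -91.8  58. ]
st2 [ 572.8 -148.8   58. ] [ 574.4 -156.6   58. ]
hub [500.5  -1.7  47. ] [503.2  -9.9  47. ]
wtip [501.7 -20.5  85. ] [503.6 -14.3  85. ]
btip [500.4  12.2  85. ] [502.2   4.4  85. ]
```

Both views agree in x, but y differs by about 8 mm. The geometry closes: stoppers are 66 mm apart and the funnel is 95 mm behind the valve. Valve axis is about (501.5, -7), row turned about 0.165 rad, handle at about 0.2 rad. I'll move above it and check with the wrist camera.

step_arm(motion=[[[2.3,-2.1,0],0],[[2.3,-2.1,0],0],[[2.3,-2.1,0],0],[[2.3,-2.1,0],0],[[2.3,-2.1,0],0],[[2.3,-2.1,0],0],[[2.3,-2.1,0],0],[[2.3,-2.1,0],0],[[2.3,-2.1,0],0],[[2.3,-2.1,0],0]], hand=130, force=40)

```text
time: 1.03
tcp_pos: [347.5, -289.2, 231.3]
eef_rot: [-0.0, 0.986, 0.169, 0.0]
wrist_force: [0.4, -0.6, 0.5]
finger_gap: 42.1
finger_force: 0.0
```

step_arm(motion=[[[2.3,-2.1,0],0],[[2.3,-2.1,0],0],[[2.3,-2.1,0],0],[[2.3,-2.1,0],0],[[2.3,-2.1,0],0],[[2.3,-2.1,0],0],[[2.3,-2.1,0],0],[[2.3,-2.1,0],0],[[2.3,-2.1,0],0],[[2.3,-2.1,0],0]])

```text
time: 1.87
tcp_pos: [494.1, -14.3, 231.3]
eef_rot: [-0.0, 0.986, 0.17, -0.0]
wrist_force: [0.2, -0.5, -0.1]
finger_gap: 41.8
finger_force: 0.0
```

step_arm(motion=[[[0,0,0],-0.12],[[0,0,0],-0.12],[[0,0,0],-0.12],[[0,0,0],-0.12],[[0,0,0],-0.12],[[0,0,0],-0.12],[[0,0,0],-0.12],[[0,0,0],-0.12],[[0,0,0],-0.12],[[0,0,0],-0.12]])

```text
time: 2.7
tcp_pos: [493.5, -15.8, 231.2]
eef_rot: [-0.0, 0.716, 0.699, -0.0]
wrist_force: [0.6, -0.4, 0.5]
finger_gap: 42.0
finger_force: 0.0
```

```bash
python3 - <<'E'
from h import *
import cv2
r=get_image("wrist");cv2.imwrite("pics/w1.png",r["pixels"][:,:,::-1])
np.savez("w1.npz",**{k:r[k] for k in("K","extrinsics")});s=get_state();print(s["time"],s["tcp_pos"],s["eef_rot"],s["finger_gap"],s["joint_pos"],r["extrinsics"].round(2))
E
```

```text
2.75 [493.51379465 -15.83567404 231.1803094 ] [-1.77872362e-04  7.13073807e-01  7.01088944e-01 -8.30957988e-05] 41.65474990250425 [-1.72127689e-01  2.05943906e-01  1.73321081e+00  7.72878741e-05
  1.20282391e+00 -1.55206147e-01] [[ 1.0000e+00 -2.0000e-02 -1.0000e-02  4.9496e+02]
 [-2.0000e-02 -9.7000e-01 -2.6000e-01  4.8640e+01]
 [ 0.0000e+00  2.6000e-01 -9.7000e-01  3.7296e+02]
 [ 0.0000e+00  0.0000e+00  0.0000e+00  1.0000e+00]]
```

View pics/w1.png

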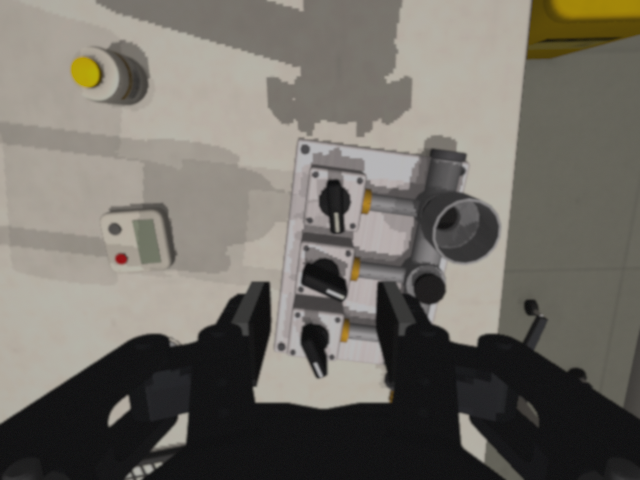

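Wrist view (right = +x, up = +y): the funnel's valve hub is at (334,203), the white-lined end at about (340,228), the funnel at (460,228). The neighbours lie below it. I'll enlarge it to measure.

```bash
python3 - <<'E'
import cv2
a=cv2.imread("pics/w1.png")[140:300,290:370]
cv2.imwrite("pics/w1c.png",cv2.resize(a,None,fx=3.75*1,fy=3.75,interpolation=cv2.INTER_CUBIC))
E
```

```text
(no output)
```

View pics/w1c.png

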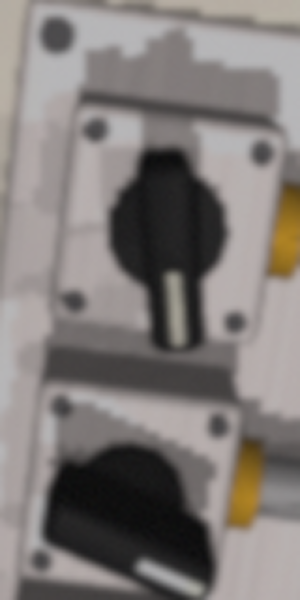

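```bash
python3 - <<'E'
from h import *
r=dict(np.load("w1.npz"))
f=lambda u,v:(u/3.75+290,v/3.75+140)
P=[ray(r,*f(*p),45) for p in[(95,129),(262,153),(235,322),(75,300)]]
Q=[ray(r,*f(*p),45) for p in[(60,405),(217,426),(40,560)]]
print(np.round(P,1),np.mean(P,0),"row",[(np.arctan2(*(d[1::-1]))) for d in(P[3]-P[0],P[2]-P[1],P[1]-P[0],P[2]-P[3])])
print("pitch",[np.round(Q[0]-P[0],1),np.round(Q[1]-P[1],1),np.round(Q[2]-P[3],1)])
a,b=[ray(r,*f(*p),85) for p in[(173.5,272),(178,346)]];c=ray(r,*f(164,160),85)
print(a,b,c,np.arctan2(*(b-a)[1::-1]),np.arctan2(*(b-c)[1::-1]),(b+c)/2)
print("rim",ray(r,459,229,106))
E
```

```text
[[487.5  14.3  45. ]
 [525.4   8.   45. ]
 [519.1 -31.4  45. ]
 [481.7 -25.3  45. ]] [503.40077517  -8.60441845  45.        ] row [np.float64(-1.717133957756347), np.float64(-1.729083688134089), np.float64(-0.16569879357263456), np.float64(-0.16396915064036274)]
pitch [array([-10.2, -65.1,   0. ]), array([-10.7, -64.9,   0. ]), array([-10.7, -65.2,   0. ])]
[503.60250878 -10.87285645  85.        ] [504.30091812 -26.5103773   85.        ] [502.04306958  12.01097076  85.        ] -1.5261635795899449 -1.5122503937759548 [503.17199385  -7.24970327  85.        ]
rim [590.92052668 -20.68827703 106.        ]
```

Axis is (503.2, -8), bar at -1.52 rad world (valve about 0.21), row 0.163, and the pitch checks at 66 mm. Now align and descend to TCP z of about 58.

step_arm(motion=[[[0.4,0.48,0],-0.034],[[0.4,0.48,0],-0.034],[[0,0,2.0],0],[[0,0,2.0],0],[[0,0,2.0],0],[[0,0,2.0],0],[[0,0,2.0],0],[[0,0,2.0],0],[[0,0,0],0],[[0,0,0],0]])

```text
time: 3.58
tcp_pos: [502.9, -7.6, 110.6]
eef_rot: [-0.001, 0.694, 0.72, -0.001]
wrist_force: [-0.8, -0.9, 0.3]
finger_gap: 41.8
finger_force: 0.0
```

```bash
python3 - <<'E'
from h import *
import cv2
r=get_image("wrist");cv2.imwrite("pics/w2.png",r["pixels"][:,:,::-1])
s=get_state();p=s["tcp_pos"];q=s["eef_rot"];print(p,2*np.arctan2(q[2],q[1])-np.pi/2,s["wrist_force"])
print(proj(r,[503.2,-8,85]),proj(r,[p[0],p[1],85]))
E
```

```text
[503.87568266  -7.75969662 111.60720778] 0.03767185500654846 [-0.30112121 -0.18167428  0.06617913]
[324.1176375 276.739382 ] [325.58681442 276.30837144]
```

View pics/w2.png

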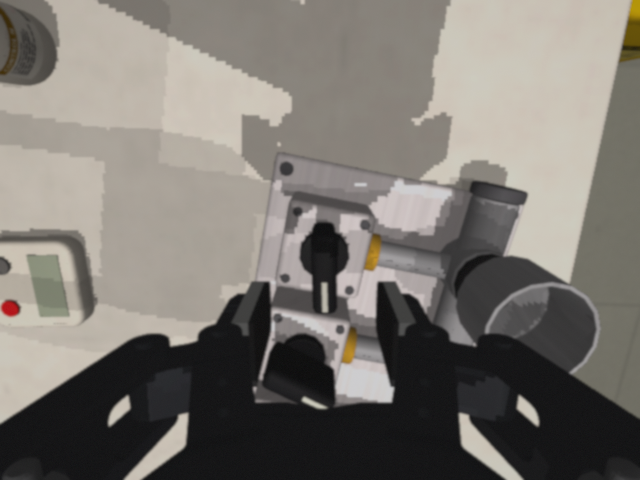

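The bar sits centred between the fingers (bar at u≈324, between fingers at 270 and 385). Lower and grip.

step_arm(motion=[[[0,0,1.1],-0.012],[[0,0,1.1],0],[[0,0,1.1],0],[[0,0,1.0],0],[[0,0,0.9],0],[[0,0,0],0],[[0,0,0],0],[[0,0,0],0],[[0,0,0],0],[[0,0,0],0]])

```text
time: 4.47
tcp_pos: [503.9, -8.1, 59.8]
eef_rot: [0.0, 0.689, 0.725, 0.0]
wrist_force: [-0.1, 0.8, -0.8]
finger_gap: 41.8
finger_force: 0.0
```

step_arm(motion=[[[0,0,0],0],[[0,0,0],0],[[0,0,0],0],[[0,0,0],0],[[0,0,0],0],[[0,0,0],0],[[0,0,0],0],[[0,0,0],0],[[0,0,0],0],[[0,0,0],0]], hand=255, force=25)

```text
time: 5.3
tcp_pos: [503.3, -8.0, 59.6]
eef_rot: [-0.0, 0.689, 0.725, -0.0]
wrist_force: [-1.4, -0.6, 5.6]
finger_gap: 11.2
finger_force: 28.7
```

step_arm(motion=[[[0,0,0],-0.11],[[0,0,0],-0.11],[[0,0,0],-0.11],[[0,0,0],-0.11],[[0,0,0],-0.11],[[0,0,0],-0.11],[[0,0,0],-0.11],[[0,0,0],-0.11],[[0,0,0],-0.11],[[0,0,0],-0.11]])

```text
time: 6.13
tcp_pos: [504.0, -7.5, 59.6]
eef_rot: [0.0, 0.207, 0.978, 0.001]
wrist_force: [0.6, 3.0, 3.2]
finger_gap: 11.8
finger_force: 28.4
```

step_arm(motion=[[[0,0,0],-0.05],[[0,0,0],-0.05],[[0,0,0],-0.05],[[0,0,0],-0.05],[[0,0,0],-0.03],[[0,0,0],-0.02],[[0,0,0],0],[[0,0,0],0],[[0,0,0],0],[[0,0,0],0]])

```text
time: 6.97
tcp_pos: [504.0, -7.4, 59.6]
eef_rot: [0.001, 0.086, 0.996, 0.001]
wrist_force: [0.6, 4.5, 4.8]
finger_gap: 11.1
finger_force: 28.6
```

```bash
python3 - <<'E'
from h import *
s=get_state();q=s["eef_rot"];print(s["tcp_pos"],2*np.arctan2(q[2],q[1])-np.pi/2,s["wrist_force"],s["torque"],s["finger_gap"])
E
```

```text
[504.02257921  -7.39970417  59.61195715] 1.3988385746194223 [0.5739535  4.47630918 4.77301322] [ 0.98041627 -0.09737128  0.03665815] 11.136272224210884
```

step_arm(motion=[[[0,0,0],-0.02],[[0,0,0],-0.02],[[0,0,0],-0.02],[[0,0,0],0],[[0,0,0],0],[[0,0,0],0],[[0,0,0],0],[[0,0,0],0],[[0,0,0],0],[[0,0,0],0]])

```text
time: 7.8
tcp_pos: [504.2, -7.4, 59.7]
eef_rot: [0.001, 0.057, 0.998, 0.001]
wrist_force: [0.1, 4.5, 5.1]
finger_gap: 11.4
finger_force: 45.7
```

```bash
python3 - <<'E'
from h import *
s=get_state();q=s["eef_rot"];print(s["tcp_pos"],2*np.arctan2(q[2],q[1])-np.pi/2,s["wrist_force"],s["torque"],s["finger_gap"])
E
```

```text
[504.18888448  -7.4395874   59.66459612] 1.4563320694239241 [0.14989734 4.45800396 5.11732252] [ 0.87582952 -0.1131335  -0.94156773] 11.446337241219418
```

Torque of -0.94 N m shows the handle is on its end stop. Release with a narrow opening, then lift.

step_arm(motion=[[[0,0,0],0],[[0,0,0],0],[[0,0,0],0],[[0,0,0],0],[[0,0,0],0],[[0,0,0],0],[[0,0,0],0],[[0,0,0],0],[[0,0,0],0],[[0,0,0],0]], hand=165)

```text
time: 8.63
tcp_pos: [503.4, -8.0, 59.3]
eef_rot: [0.0, 0.055, 0.998, 0.0]
wrist_force: [-0.1, 0.2, -0.1]
finger_gap: 29.9
finger_force: 0.0
```

step_arm(motion=[[[0,0,-0.5],0],[[0,0,-1],0],[[0,0,-1.5],0],[[0,0,-2],0],[[0,0,-2],0],[[0,0,-2],0],[[0,0,-2],0],[[0,0,-2],0],[[0,0,0],0],[[0,0,0],0]])

```text
time: 9.47
tcp_pos: [504.4, -8.1, 191.2]
eef_rot: [0.002, 0.055, 0.998, -0.0]
wrist_force: [-0.3, 0.1, -0.5]
finger_gap: 30.2
finger_force: 0.0
```

```bash
python3 - <<'E'
from h import *
import cv2
r=get_image("wrist");cv2.imwrite("pics/w3.png",r["pixels"][:,:,::-1])
s=get_state();print(s["tcp_pos"],s["wrist_force"])
for p in([503.2,-8,85],[522.9,-11.2,85],[483.5,-4.8,85]):print(proj(r,p))
np.savez("w3.npz",**{k:r[k] for k in("K","extrinsics")})
E
```

```text
[503.45825312  -7.98185574 189.95832802] [-0.45204485  1.14962035 -0.67356238]
[325.05615017 231.7055873 ]
[323.54072362 259.9750361 ]
[326.63514472 202.25031231]
```

View pics/w3.png

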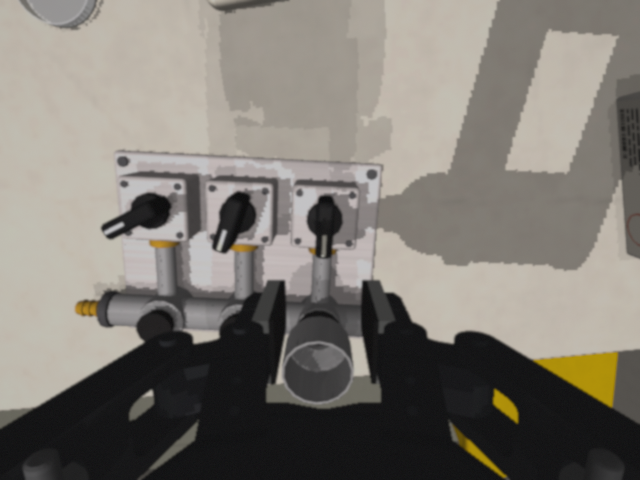

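The handle, from hub (324,217) to white end (323,255), points straight at the funnel and matches the predicted end points. The neighbours have not moved. The gripper is clear.

```bash
python3 -c "from cell import *;print(finish_job())"
```

```text
the job is handed in; nothing more can be done
None
```

The funnel's valve is fully open against its end stop, with the handle pointing straight at the funnel and released. The neighbouring handles were not touched, and the job is handed in at about 9.5 s of the 29 s allowed.

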